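# Pack starter pinions in the transport case and latch its slide lid

### The job

Slide the case's lid all the way back, stand every steel pinion on the desk upright in the case, one to a cell with its gear flat on the cell floor, then slide the lid fully home until its springy tab clicks past the ledge. Leave the mug, the hole punch and the desk tray where they are.

Things in the scene. Friction and masses are not known exactly. Their poses are not given: they have to be found in the camera images.
- case: Fixed grey transport case 242 mm wide (y). Origin: underside, below the middle of its 6 cells; +x: the way the lid opens. 2 cells along x by 3 along y, each 72 mm square, 75 mm pitch. Tops of dividers, front and back walls 40 mm above the desk; side walls (y 111 to 121 mm either side) 90 mm, with alu rails on top to 100 mm, from x -79 to +152 mm, clear of the cells.
- catch (a point): Crest, 90 mm above the desk, of the ledge (34 mm wide) on the black catch post in front of the cells (case x -105 to -86 mm, y 0). The ledge's +x side is a gentle ramp, its -x side steep. Pushing the tab over it takes about 10 N over the last 16 mm of lid travel; let go on the ramp the lid stays there unlatched; once clicked it cannot be pulled open (1 to 2 mm of play).
- lid (a joint): Clear flat lid, black edges, 188 x 234 x 4 mm, captive in the rails, underside 90 mm above the desk. Value: slid open along case +x, m: 0 home (front edge at case x -110 mm), 0.195 fully back at its stop; above 0.185 all cells are clear. Starts part open. Rubs with about 2 N.
- tab (a joint): Springy black tab, 36 x 28 mm, in a notch in the middle of the lid's front edge, a nub under its tip. Value: bent up, rad: 0 relaxed; rises to about 0.15 while riding over the ledge (in the last 16 mm of lid travel) and springs back to 0 as it clicks past, with the lid home.
- lid_handle (a point): Top middle of the lid's handle, an upright black bar 14 mm (case x) by 70 mm (case y), 34 mm tall above the lid's top face (handle top 128 mm above the desk). Centred 52 mm behind the lid's front edge: case x = -58 mm plus the lid's value. Pinch it from above across its 14 mm.
- cell0 (a point): Centre of the floor of a case cell (row near the catch post, case -y column), 6 mm above the desk.
- cell1 (a point): Centre of the floor of a case cell (row near the catch post, middle column), 6 mm above the desk.
- cell2 (a point): Centre of the floor of a case cell (row near the catch post, case +y column), 6 mm above the desk.
- cell3 (a point): Centre of the floor of a case cell (row far from the catch post, case -y column), 6 mm above the desk.
- cell4 (a point): Centre of the floor of a case cell (row far from the catch post, middle column), 6 mm above the desk.
- cell5 (a point): Centre of the floor of a case cell (row far from the catch post, case +y column), 6 mm above the desk.
- pinion0: Steel drive pinion standing upright: toothed gear 60 mm across and 38 mm high with a plain shaft 24 mm across rising 34 mm from its middle (72 mm in all), about 0.45 kg. Origin: centre of its underside; z up along the shaft. All pinions are alike; some may be absent. Take it by the shaft.
- pinion1: Steel drive pinion standing upright: toothed gear 60 mm across and 38 mm high with a plain shaft 24 mm across rising 34 mm from its middle (72 mm in all), about 0.45 kg. Origin: centre of its underside; z up along the shaft. All pinions are alike; some may be absent. Take it by the shaft.
- pinion2: Steel drive pinion standing upright: toothed gear 60 mm across and 38 mm high with a plain shaft 24 mm across rising 34 mm from its middle (72 mm in all), about 0.45 kg. Origin: centre of its underside; z up along the shaft. All pinions are alike; some may be absent. Take it by the shaft.
- pinion3: Steel drive pinion standing upright: toothed gear 60 mm across and 38 mm high with a plain shaft 24 mm across rising 34 mm from its middle (72 mm in all), about 0.45 kg. Origin: centre of its underside; z up along the shaft. All pinions are alike; some may be absent. Take it by the shaft.
- pinion4: Steel drive pinion standing upright: toothed gear 60 mm across and 38 mm high with a plain shaft 24 mm across rising 34 mm from its middle (72 mm in all), about 0.45 kg. Origin: centre of its underside; z up along the shaft. All pinions are alike; some may be absent. Take it by the shaft.
- pinion5: Steel drive pinion standing upright: toothed gear 60 mm across and 38 mm high with a plain shaft 24 mm across rising 34 mm from its middle (72 mm in all), about 0.45 kg. Origin: centre of its underside; z up along the shaft. All pinions are alike; some may be absent. Take it by the shaft.
- mug: White mug, 80 mm across and 90 mm high, bystander. Origin: centre of its underside.
- punch: Desk hole punch, 110 by 100 by 60 mm, bystander. Origin: centre of its underside.
- pen_tray: Blue open desk tray, 100 by 200 by 35 mm, bystander. Origin: centre of its underside.
Mind the look-alikes: they are no part of the job. What is shaped like the pinion0 but green or yellow is not meant.

How it is judged (in metres and radians):
On the way, in this order (a step that is already met when the one before it is completed fails the run):
1. the lid is slid back (value of joint lid above 0.17 m), for 0.2 s.
2. every pinion stands upright on the floor of a cell, lid still back ((distance between pinion0 and cell0 below 0.016 m or distance between pinion0 and cell1 below 0.016 m or distance between pinion0 and cell2 below 0.016 m or distance between pinion0 and cell3 below 0.016 m or distance between pinion0 and cell4 below 0.016 m or distance between pinion0 and cell5 below 0.016 m) and angle between each of pinion0, pinion1, pinion2, pinion3, pinion4, pinion5's own z axis and vertical below 0.12 rad and (distance between pinion1 and cell0 below 0.016 m or distance between pinion1 and cell1 below 0.016 m or distance between pinion1 and cell2 below 0.016 m or distance between pinion1 and cell3 below 0.016 m or distance between pinion1 and cell4 below 0.016 m or distance between pinion1 and cell5 below 0.016 m) and (distance between pinion2 and cell0 below 0.016 m or distance between pinion2 and cell1 below 0.016 m or distance between pinion2 and cell2 below 0.016 m or distance between pinion2 and cell3 below 0.016 m or distance between pinion2 and cell4 below 0.016 m or distance between pinion2 and cell5 below 0.016 m) and (distance between pinion3 and cell0 below 0.016 m or distance between pinion3 and cell1 below 0.016 m or distance between pinion3 and cell2 below 0.016 m or distance between pinion3 and cell3 below 0.016 m or distance between pinion3 and cell4 below 0.016 m or distance between pinion3 and cell5 below 0.016 m) and (distance between pinion4 and cell0 below 0.016 m or distance between pinion4 and cell1 below 0.016 m or distance between pinion4 and cell2 below 0.016 m or distance between pinion4 and cell3 below 0.016 m or distance between pinion4 and cell4 below 0.016 m or distance between pinion4 and cell5 below 0.016 m) and (distance between pinion5 and cell0 below 0.016 m or distance between pinion5 and cell1 below 0.016 m or distance between pinion5 and cell2 below 0.016 m or distance between pinion5 and cell3 below 0.016 m or distance between pinion5 and cell4 below 0.016 m or distance between pinion5 and cell5 below 0.016 m) and value of joint lid above 0.15 m), for 0.2 s.
At the end, for the whole second after the job is handed in: Every pinion present stands upright (within 0.12 rad) and at rest on a cell floor, its underside centre within 16 mm of the cell's centre; the lid is home (within 4 mm of its stop) with its tab clicked down past the ledge (bent less than 0.03 rad) ((distance between pinion0 and cell0 below 0.016 m or distance between pinion0 and cell1 below 0.016 m or distance between pinion0 and cell2 below 0.016 m or distance between pinion0 and cell3 below 0.016 m or distance between pinion0 and cell4 below 0.016 m or distance between pinion0 and cell5 below 0.016 m) and angle between each of pinion0, pinion1, pinion2, pinion3, pinion4, pinion5's own z axis and vertical below 0.12 rad and (distance between pinion1 and cell0 below 0.016 m or distance between pinion1 and cell1 below 0.016 m or distance between pinion1 and cell2 below 0.016 m or distance between pinion1 and cell3 below 0.016 m or distance between pinion1 and cell4 below 0.016 m or distance between pinion1 and cell5 below 0.016 m) and (distance between pinion2 and cell0 below 0.016 m or distance between pinion2 and cell1 below 0.016 m or distance between pinion2 and cell2 below 0.016 m or distance between pinion2 and cell3 below 0.016 m or distance between pinion2 and cell4 below 0.016 m or distance between pinion2 and cell5 below 0.016 m) and (distance between pinion3 and cell0 below 0.016 m or distance between pinion3 and cell1 below 0.016 m or distance between pinion3 and cell2 below 0.016 m or distance between pinion3 and cell3 below 0.016 m or distance between pinion3 and cell4 below 0.016 m or distance between pinion3 and cell5 below 0.016 m) and (distance between pinion4 and cell0 below 0.016 m or distance between pinion4 and cell1 below 0.016 m or distance between pinion4 and cell2 below 0.016 m or distance between pinion4 and cell3 below 0.016 m or distance between pinion4 and cell4 below 0.016 m or distance between pinion4 and cell5 below 0.016 m) and (distance between pinion5 and cell0 below 0.016 m or distance between pinion5 and cell1 below 0.016 m or distance between pinion5 and cell2 below 0.016 m or distance between pinion5 and cell3 below 0.016 m or distance between pinion5 and cell4 below 0.016 m or distance between pinion5 and cell5 below 0.016 m) and linear speed of each of pinion0, pinion1, pinion2, pinion3, pinion4, pinion5 below 0.02 m/s and value of joint lid below 0.004 m and value of joint tab below 0.03 rad); the robot touches nothing.
It fails at once if the mug is shoved more than 30 mm (distance of mug from where it was at the start of the episode above 0.03 m).
It fails at once if the punch is shoved more than 30 mm (distance of punch from where it was at the start of the episode above 0.03 m).
It fails at once if the pen tray is shoved more than 30 mm (distance of pen_tray from where it was at the start of the episode above 0.03 m).
Of pinion0, pinion1, pinion2, pinion3, pinion4, pinion5 only 4 to 6 are there at a start; the rules pass over those that are not, and their reading is None.
At some moment in a run one of pinion0, pinion1, pinion2, pinion3, pinion4, pinion5 may be knocked a few centimetres aside while the robot is not near it.
It also fails if it takes over 208 s, if anything falls off the work surface, if the arm or the gripper's body presses on something with over 40 N, if the wrist force passes 120 N, or if a joint passes its speed limit or range.

### The arm

A 6-joint arm with a two-finger parallel gripper is mounted at the origin on the work surface. World frame = base frame: x ahead of the robot, y to its left, z up, the work surface at z = 0. Lengths are in m, angles in degrees, forces in N, time in s.
With the tool pointing down it reaches from about 0.375 to 0.9 m from the base axis. Payload 3.1 kg.
Tool frame: the origin (TCP) lies at the very end of the fingers, on their centre line; the grasp point (between the pads) lies 19 mm behind it; z points along the fingers, y is the line along which they close (so a half turn about z gives the same grasp; the last joint's range is limited). The gripper opens to 87 mm and grips with 3 to 60 N. Pads are 19 mm wide; open, the fingers measure 117 mm over their backs; the gripper's body (75 mm by 190 mm) begins 51 mm behind the grasp point.
Start: joints at [-80.93, 30.224, 82.088, -0, 67.689, -10.227], TCP at [0.207, -0.59, 0.223] pointing down, gripper open.
Joint ranges: [-176.69, 176.69], [-43.24, 126.21], [12.49, 139.97], [-82, 262], [0, 151.66], [-163.58, 163.58]. Speed limits (degrees/s): [159.86, 159.86, 180, 180, 180, 180].

### API

Orientations are given as a 3x3 rotation matrix whose columns are the frame's x, y, z axes.
In Python, from rig import * gives the robot as it stands.
- The arm moves only by the tool jog_arm, never from a script. Its arguments are lists of equal length, an entry for each row: "delta_pos": the shift along the world's x, y, z in cm, a list of three; "turn": the turn about the world's z in degrees; "grip": the closure, from 0 (fully open) to 1 (shut). In form: {"delta_pos": [[x, y, z], ...], "turn": [turn, ...], "grip": [grip, ...]}. A call has 1 to 12 rows; each row is the pose to reach, as a shift and turn from the pose commanded when the call began; what a row does not reach only later rows make up. A row lasts 1/8 s, in which the tool goes at most 62.5 mm and 10.7 degrees, less where a joint would pass 70% of its speed; a pose out of reach is approached as far as the arm can. A call with a gripper value outside its range is refused whole. The fingers move at their own pace and stop on an object; the grip force is fixed at half the most. Time passes only in rows, so rows that repeat a pose let the fingers close. It gives the time, the measured TCP pose, the force, the opening and the grip force at its end, in the units of the state.
- read_state(): the state, without advancing time (a new reading comes with each control period).
- capture(name): name is "scene" or "top"; returns a dict with "color" (400x640x3 uint8, blue, green, red), "fovy" (degrees; the focal length in pixels is half the picture's height over the tangent of half this angle, whatever the lens; pixels are square), "cx", "cy" (the principal point, pixels), "camera_from_world" (4x4, takes a point from world to camera coordinates). Camera axes: x right, y up, looking along -z (the intrinsics and any distortion apply to the point x, -y, -z); pixel columns grow to the right and rows downward; lengths in m; the calibration is good to about 2 mm. A picture is of the moment at which its call begins. There is no depth.
- hand_in(): hands the job in; it is judged then, once.
The state is a dict: "time_s": time; "joint_positions": joint angles; "qvel": joint speeds; "tau": joint torques, N m; "position": TCP position; "tcp_rot": TCP orientation; "force": force on the tool from outside, world axes, zero at the start; "moment": the same for the moment, N m; "opening": opening from 0.0 (shut) to 1.0 (fully open); "grasp_force": force on a finger pad.
Only numpy, scipy, OpenCV 4.12 (cv2) and the standard library are available. Lean on these libraries where they do the work, as an engineer would, in place of code of your own. Each camera call takes 0.05 s, during which the arm holds its last target. There are 200 camera calls.

## Working session

There is one attempt and no reset: what is moved stays moved. The work goes in short steps, Python scripts to look and compute and a tool call to move; the robot and the scene stay as the last step left them, time stands still between calls to the robot, and variables do not carry over. Pictures are saved under pics/ and viewed, at most 14 in all, crops included, and the job is handed in when it is done.

Besides the shell and the picture viewer there is one more tool, called as name(argument=value, ...), one argument or row to a line, values as JSON. jog_arm: Moves the arm, as the interface text tells. Its arguments: {"type":"object","properties":{"delta_pos":{"type":"array"},"turn":{"type":"array"},"grip":{"type":"array"}},"required":["delta_pos","turn","grip"]}

```bash
mkdir -p pics
python3 - <<'E'
from rig import *
import cv2
for n in("scene","top"):
    c=capture(n); cv2.imwrite(f"pics/{n}0.png",c["color"]); print(n,{k:v for k,v in c.items() if k!="color"})
s=read_state(); print(s["time_s"],s["position"],s["tcp_rot"],s["opening"])
E
```

```text
scene {'fovy': 45.919743087274426, 'cx': 313.88043594097195, 'cy': 197.56966294970374, 'camera_from_world': array([[-0.57592858,  0.81743628, -0.01020812,  0.27640797],
       [-0.70789281, -0.49242575,  0.50636415,  0.31571304],
       [ 0.40889369,  0.29885584,  0.86225932, -1.68217304],
       [ 0.        ,  0.        ,  0.        ,  1.        ]])}
top {'fovy': 42.88709053229678, 'cx': 329.4835907433768, 'cy': 199.71346178833525, 'camera_from_world': array([[ 2.28606327e-02, -9.99738546e-01, -4.81484851e-04,
         3.40621843e-03],
       [ 9.97193973e-01,  2.27681010e-02,  7.13147459e-02,
        -5.44509965e-01],
       [-7.12851379e-02, -2.11043401e-03,  9.97453746e-01,
        -1.91351912e+00],
       [ 0.00000000e+00,  0.00000000e+00,  0.00000000e+00,
         1.00000000e+00]])}
0.1 [ 0.2064472  -0.58922282  0.22168218] [[ 9.43836311e-01  3.30413238e-01 -3.33298325e-04]
 [ 3.30413259e-01 -9.43834456e-01  1.89672390e-03]
 [ 3.12124243e-04 -1.90032308e-03 -9.99998146e-01]] 0.9934036157829376
```

View pics/scene0.png

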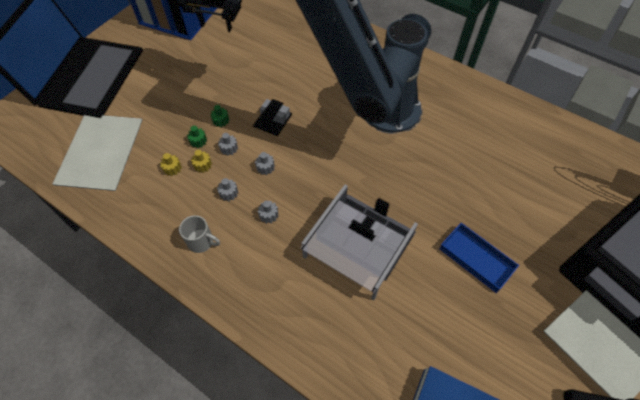

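View pics/top0.png

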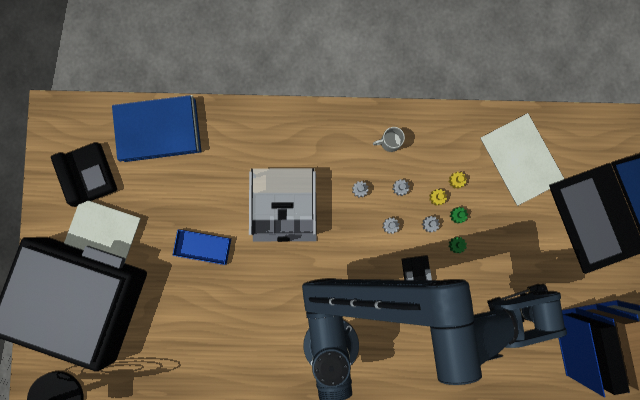

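The top view shows the case around (283,205), with its catch post at the bottom. Four steel pinions are at (361,188), (402,187), (392,226) and (432,224), alongside 2 yellow and 2 green decoys. Next I'll enlarge these areas.

Run:
```python
import cv2
t=cv2.imread("pics/top0.png")
cv2.imwrite("pics/c1.png",cv2.resize(t[155:255,235:335],None,fx=6,fy=6,interpolation=cv2.INTER_CUBIC))
cv2.imwrite("pics/c2.png",cv2.resize(t[165:265,340:473],None,fx=6,fy=6,interpolation=cv2.INTER_CUBIC))
```

```text
(no output)
```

View pics/c1.png

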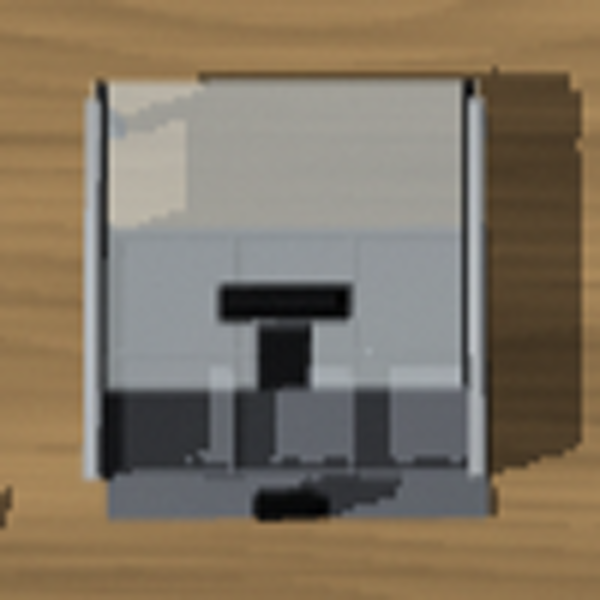

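View pics/c2.png

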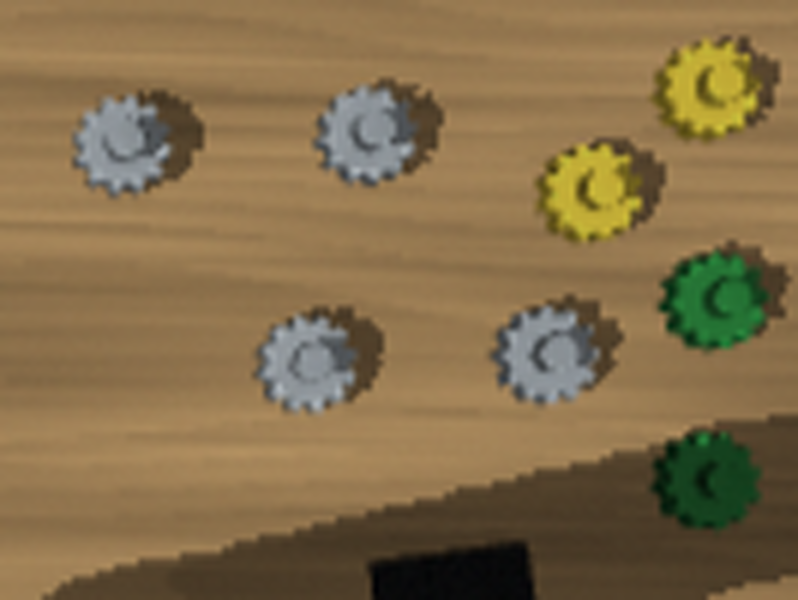

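```bash
cat > h.py <<'E'
import numpy as np
CAM={"scene":(45.919743087274426,313.88043594097195,197.56966294970374,np.array([[-0.57592858,0.81743628,-0.01020812,0.27640797],[-0.70789281,-0.49242575,0.50636415,0.31571304],[0.40889369,0.29885584,0.86225932,-1.68217304],[0,0,0,1]])),
"top":(42.88709053229678,329.4835907433768,199.71346178833525,np.array([[2.28606327e-02,-9.99738546e-01,-4.81484851e-04,3.40621843e-03],[9.97193973e-01,2.27681010e-02,7.13147459e-02,-5.44509965e-01],[-7.12851379e-02,-2.11043401e-03,9.97453746e-01,-1.91351912],[0,0,0,1]]))}
def p2w(n,u,v,z):
    fy,cx,cy,T=CAM[n]; f=200/np.tan(np.radians(fy/2)); R=T[:3,:3]
    c=-R.T@T[:3,3]; d=R.T@np.array([(u-cx)/f,-(v-cy)/f,-1])
    return c+d*(z-c[2])/d[2]
def w2p(n,p):
    fy,cx,cy,T=CAM[n]; f=200/np.tan(np.radians(fy/2)); q=T[:3,:3]@np.array(p)+T[:3,3]
    return cx+f*q[0]/-q[2], cy+f*q[1]/q[2]
def crop(px,py,u0,v0,s): return (px+.5)/s-.5+u0,(py+.5)/s-.5+v0
E
python3 - <<'E'
from h import *
print("cam",-CAM["top"][3][:3,:3].T@CAM["top"][3][:3,3])
for k,(x,y),z in [("railLo far",(86,97),.1),("railRo far",(486,97),.1),("railLo near",(86,478),.1),("railRo near",(486,475),.1),("frontL",(108,518),.04),("frontR",(490,516),.04),("hL",(219,300),.128),("hR",(351,300),.128),("hfar",(285,284),.128),("hnear",(285,322),.128),("lidfront",(285,389),.094),("post",(290,505),.09)]:
    print(k,p2w("top",*crop(x,y,235,155,6),z).round(4))
for (x,y),(a,b) in zip([(122,145),(366,134),(307,361),(546,355)],[(125,138),(374,129),(313,360),(558,352)]):
    P=p2w("top",*crop(x,y,340,165,6),.038); Q=p2w("top",*crop(a,b,340,165,6),.072); print("pin",P.round(4),Q.round(4),"scene px shaft top",np.round(w2p("scene",[*Q[:2],.072]),1))
E
python3 - <<'E'
import cv2
t=cv2.imread("pics/scene0.png")
cv2.imwrite("pics/c3.png",cv2.resize(t[125:300,150:420],None,fx=2.9,fy=2.9,interpolation=cv2.INTER_CUBIC))
E
```

```text
cam [0.40649871 0.01176443 1.94748004]
railLo far [0.6378 0.3123 0.1   ]
railRo far [0.6434 0.0689 0.1   ]
railLo near [0.4066 0.3044 0.1   ]
railRo near [0.4139 0.0632 0.1   ]
frontL [0.382  0.2994 0.04  ]
frontR [0.3887 0.0617 0.04  ]
hL [0.5143 0.2242 0.128 ]
hR [0.5161 0.1455 0.128 ]
hfar [0.5247 0.1851 0.128 ]
hnear [0.502  0.1845 0.128 ]
lidfront [0.4632 0.1865 0.094 ]
post [0.3931 0.1818 0.09  ]
pin [ 0.587  -0.0978  0.038 ] [ 0.5881 -0.0976  0.072 ] scene px shaft top [266. 203.]
pin [ 0.5974 -0.2508  0.038 ] [ 0.5972 -0.251   0.072 ] scene px shaft top [224.9 180.3]
pin [ 0.4542 -0.2158  0.038 ] [ 0.454  -0.2154  0.072 ] scene px shaft top [262.9 154.5]
pin [ 0.4613 -0.3649  0.038 ] [ 0.4624 -0.3656  0.072 ] scene px shaft top [225.2 134.8]
```

View pics/c3.png

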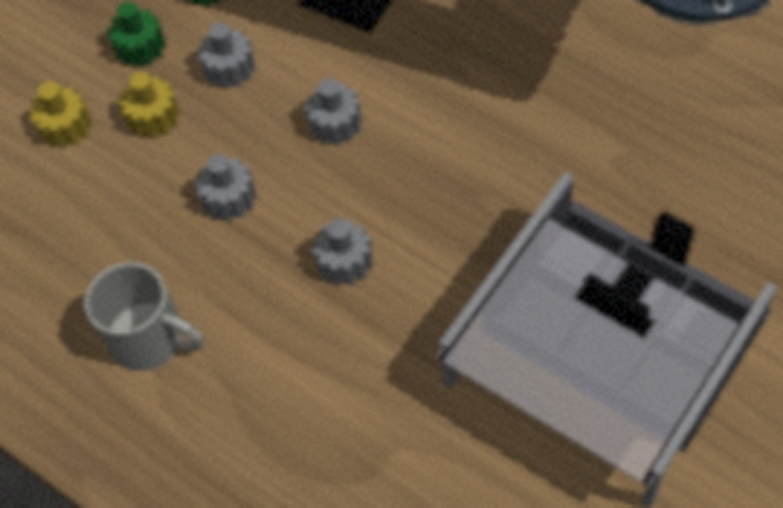

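c1 gives the case axis at about 1.6° yaw and its origin near (0.489, 0.186), with the lid about 84 mm open. In c3 the four shaft tops agree with the top-view positions to about 1 px. First I'll move to the lid handle.

jog_arm(
  delta_pos=[
    [30.9,77.6,0],
    [30.9,77.6,0],
    [30.9,77.6,0],
    [30.9,77.6,0],
    [30.9,77.6,0],
    [30.9,77.6,0],
    [30.9,77.6,0],
    [30.9,77.6,0],
    [30.9,77.6,0],
    [30.9,77.6,0],
    [30.9,77.6,0],
    [30.9,77.6,0],
  ],
  turn=[72,72,72,72,72,72,72,72,72,72,72,72],
  grip=[0,0,0,0,0,0,0,0,0,0,0,0],
)

```text
time_s: 1.6
position: [0.4844, 0.109, 0.2224]
tcp_rot: [[-0.023, 1.0, -0.0], [1.0, 0.023, -0.0], [-0.0, -0.0, -1.0]]
force: [1.2, -1.3, 0.1]
opening: 0.999
grasp_force: 0.0
```

jog_arm(
  delta_pos=[
    [3.2,7.8,0],
    [3.2,7.8,0],
    [3.2,7.8,0],
    [3.2,7.8,0],
  ],
  turn=[0,0,0,0],
  grip=[0,0,0,0],
)

```text
time_s: 2.1
position: [0.5151, 0.1836, 0.2221]
tcp_rot: [[-0.022, 1.0, -0.002], [1.0, 0.022, -0.001], [-0.001, -0.002, -1.0]]
force: [0.0, 0.3, 0.5]
opening: 0.999
grasp_force: 0.0
```

Run:
```python
from rig import *
import cv2
c=capture("top")["color"]; cv2.imwrite("pics/t1.png",c)
print(read_state()["position"])
s=capture("scene")["color"]
cv2.imwrite("pics/s1.png",cv2.resize(s[140:310,270:440],None,fx=3.5,fy=3.5,interpolation=cv2.INTER_CUBIC))
```

```text
[0.51520713 0.18340438 0.22230518]
```

View pics/s1.png

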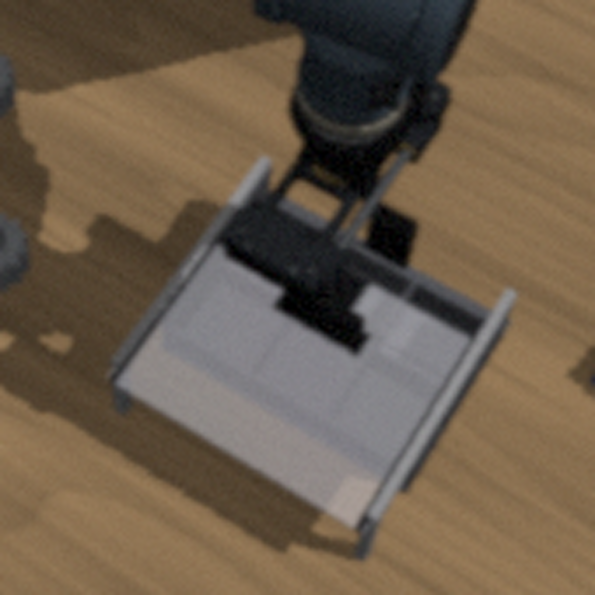

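The gripper is over the lid and, as far as I can see, above the handle. I'll go down and pinch.

jog_arm(
  delta_pos=[
    [0.1,0.2,-4],
    [0.1,0.2,-8],
    [0.1,0.2,-10],
    [0.1,0.2,-12],
    [0.1,0.2,-12],
    [0.1,0.2,-12],
    [0.1,0.2,-12],
    [0.1,0.2,-12],
    [0.1,0.2,-12],
    [0.1,0.2,-12],
    [0.1,0.2,-12],
    [0.1,0.2,-12],
  ],
  turn=[0,0,0,0,0,0,0,0,0,0,0,0],
  grip=[0,0,0,0,0,1,1,1,1,1,1,1],
)

```text
time_s: 3.7
position: [0.517, 0.187, 0.1025]
tcp_rot: [[-0.023, 1.0, -0.0], [1.0, 0.023, 0.0], [0.0, -0.0, -1.0]]
force: [-0.4, 0.5, 0.5]
opening: 0.287
grasp_force: 0.0
```

jog_arm(
  delta_pos=[
    [0,0,0],
    [0,0,0],
    [0,0,0],
    [0,0,0],
    [0,0,0],
    [0,0,0],
  ],
  turn=[0,0,0,0,0,0],
  grip=[1,1,1,1,1,1],
)

```text
time_s: 4.45
position: [0.5167, 0.1869, 0.1024]
tcp_rot: [[-0.023, 1.0, -0.001], [1.0, 0.023, -0.0], [-0.0, -0.001, -1.0]]
force: [-1.9, 0.1, 2.5]
opening: 0.156
grasp_force: 30.0
```

jog_arm(
  delta_pos=[
    [1,0.03,0],
    [2.2,0.06,0],
    [3.4,0.1,0],
    [4.6,0.13,0],
    [5.8,0.16,0],
    [7,0.2,0],
    [8.2,0.23,0],
    [9.2,0.26,0],
    [10,0.28,0],
    [10.5,0.3,0],
    [10.7,0.3,0],
    [10.7,0.3,0],
  ],
  turn=[0,0,0,0,0,0,0,0,0,0,0,0],
  grip=[1,1,1,1,1,1,1,1,1,1,1,1],
)

```text
time_s: 5.95
position: [0.6244, 0.19, 0.1025]
tcp_rot: [[-0.023, 1.0, 0.001], [1.0, 0.023, 0.0], [0.0, 0.001, -1.0]]
force: [-0.4, 1.2, -1.5]
opening: 0.156
grasp_force: 30.0
```

jog_arm(
  delta_pos=[
    [0.1,0,0],
    [0.2,0,0],
    [0.3,0,0],
    [0.3,0,0],
    [0.3,0,0],
  ],
  turn=[0,0,0,0,0],
  grip=[1,1,1,1,1],
)

```text
time_s: 6.58
position: [0.6245, 0.19, 0.1025]
tcp_rot: [[-0.023, 1.0, -0.005], [1.0, 0.023, -0.0], [-0.0, -0.005, -1.0]]
force: [-6.8, -0.2, 4.3]
opening: 0.159
grasp_force: 30.0
```

jog_arm(
  delta_pos=[
    [-0.2,0,0],
    [-0.2,0,0],
    [-0.2,0,0],
    [-0.2,0,0],
    [-0.2,0,4],
    [-0.2,0,9],
    [-3.7,-10,9],
    [-3.7,-20,9],
    [-3.7,-20,9],
    [-3.7,-20,9],
  ],
  turn=[0,0,0,0,0,0,0,0,0,0],
  grip=[0,0,0,0,0,0,0,0,0,0],
)

```text
time_s: 7.82
position: [0.59, -0.0137, 0.1928]
tcp_rot: [[-0.018, 1.0, 0.001], [1.0, 0.018, -0.001], [-0.001, 0.001, -1.0]]
force: [0.3, 0.1, -0.3]
opening: 0.997
grasp_force: 0.0
```

Run:
```python
from rig import *
import cv2
c=capture("top")["color"]
cv2.imwrite("pics/t2.png",cv2.resize(c[155:255,235:460],None,fx=3.5,fy=3.5,interpolation=cv2.INTER_CUBIC))
print(read_state()["position"])
```

```text
[ 0.59009645 -0.01410357  0.19272822]
```

View pics/t2.png

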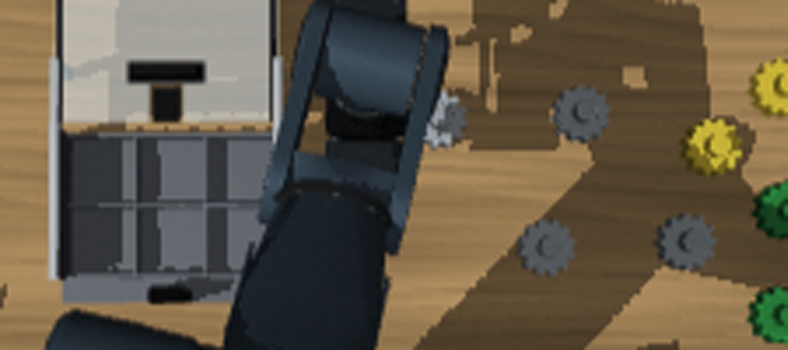

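jog_arm(
  delta_pos=[
    [-0.2,-5,0],
    [-0.2,-8.4,0],
    [-0.2,-8.4,0],
    [-0.2,-8.4,-4],
    [-0.2,-8.4,-8],
    [-0.2,-8.4,-8],
    [-0.2,-8.4,-8],
  ],
  turn=[0,0,0,0,0,0,0],
  grip=[0,0,0,0,0,0,0],
)

```text
time_s: 8.75
position: [0.5891, -0.093, 0.1136]
tcp_rot: [[-0.024, 1.0, 0.002], [1.0, 0.024, -0.0], [-0.0, 0.002, -1.0]]
force: [0.6, -0.1, 0.2]
opening: 0.999
grasp_force: 0.0
```

```bash
cat > det.py <<'E'
from rig import *
import cv2,numpy as np
from h import *
def pins(u0=340,u1=475,v0=165,v1=260):
    c=capture("top")["color"]; m=(np.ptp(c.astype(int),axis=2)<22)&(c.max(2)>60)&(c.max(2)<230); m=m.astype(np.uint8)
    r=m[v0:v1,u0:u1]; n,_,st,ce=cv2.connectedComponentsWithStats(r)
    return [(int(s[4]),(q+[u0,v0]).round(1),p2w("top",*(q+[u0,v0]),.04)[:2].round(4)) for s,q in zip(st[1:],ce[1:]) if s[4]>60]
E
python3 - <<'E'
from det import *
for r in pins(): print(*r)
s=read_state();print(s["position"],s["force"])
print(p2w("top",282.5,213.2,.04))
E
```

```text
189 [401.  187.1] [ 0.5966 -0.2522]
196 [430.9 224. ] [ 0.4606 -0.3657]
194 [390.9 225.2] [ 0.4526 -0.2162]
[ 0.58944196 -0.09344802  0.11416138] [-0.50399933 -0.1559135  -0.3294345 ]
[0.48812825 0.19072132 0.04      ]
```

jog_arm(
  delta_pos=[
    [-0.2,-0.4,0],
    [-0.2,-0.4,-3],
    [-0.2,-0.4,-5],
    [-0.2,-0.4,-7.1],
    [-0.2,-0.4,-7.1],
    [-0.2,-0.4,-7.1],
    [-0.2,-0.4,-7.1],
    [-0.2,-0.4,-7.1],
    [-0.2,-0.4,-7.1],
    [-0.2,-0.4,-7.1],
    [-0.2,-0.4,-7.1],
    [-0.2,-0.4,-7.1],
  ],
  turn=[0,0,0,0,0,0,0,0,0,0,0,0],
  grip=[0,0,0,0,0,0.8,0.8,0.8,0.8,0.8,0.8,1],
)

```text
time_s: 10.3
position: [0.5867, -0.0982, 0.0416]
tcp_rot: [[-0.022, 1.0, 0.002], [1.0, 0.022, -0.0], [-0.0, 0.002, -1.0]]
force: [4.5, 1.7, 1.3]
opening: 0.286
grasp_force: 2.0
```

jog_arm(
  delta_pos=[
    [0,0,0],
    [0,0,0],
    [0,0,0],
    [0,0,0],
  ],
  turn=[0,0,0,0],
  grip=[1,1,1,1],
)

```text
time_s: 10.8
position: [0.5866, -0.0983, 0.0417]
tcp_rot: [[-0.023, 1.0, 0.001], [1.0, 0.023, -0.0], [-0.0, 0.001, -1.0]]
force: [2.8, 0.4, -1.1]
opening: 0.264
grasp_force: 30.0
```

jog_arm(
  delta_pos=[
    [0,0,4],
    [0,0,9],
    [0,0,14],
    [0,0,16],
    [-6,15,16],
    [-13.9,35.9,16],
    [-13.9,35.9,16],
    [-13.9,35.9,16],
    [-13.9,35.9,16],
    [-13.9,35.9,16],
    [-13.9,35.9,16],
    [-13.9,35.9,16],
  ],
  turn=[0,0,0,0,0,0,0,0,0,0,0,0],
  grip=[1,1,1,1,1,1,1,1,1,1,1,1],
)

```text
time_s: 12.3
position: [0.4448, 0.2605, 0.2004]
tcp_rot: [[-0.025, 1.0, -0.004], [1.0, 0.025, -0.003], [-0.002, -0.004, -1.0]]
force: [0.5, -0.5, -4.9]
opening: 0.268
grasp_force: 30.0
```

jog_arm(
  delta_pos=[
    [0,0,0],
    [0,0,0],
    [0,0,0],
  ],
  turn=[0,0,0],
  grip=[1,1,1],
)

```text
time_s: 12.68
position: [0.4475, 0.2599, 0.2015]
tcp_rot: [[-0.021, 1.0, -0.0], [1.0, 0.021, -0.0], [-0.0, -0.0, -1.0]]
force: [0.1, -0.1, -4.8]
opening: 0.27
grasp_force: 30.0
```

Run:
```python
from det import *
for r in pins(): print(*r)
s=read_state();print(s["position"],s["force"],s["opening"])
```

```text
201 [400.7 187.2] [ 0.5961 -0.2511]
211 [430.6 223.7] [ 0.4616 -0.3646]
201 [390.8 225.1] [ 0.4527 -0.2159]
[0.44741829 0.26007758 0.20153953] [-0.1364751   0.08986208 -4.99129002] 0.2646361810608441
```

jog_arm(
  delta_pos=[
    [0,0,-3],
    [0,0,-6],
    [0,0,-9],
    [0,0,-11],
    [0,0,-12.5],
    [0,0,-13.5],
    [0,0,-14.3],
    [0,0,-15],
    [0,0,-15.2],
    [0,0,-15.2],
  ],
  turn=[0,0,0,0,0,0,0,0,0,0],
  grip=[1,1,1,1,1,1,1,1,1,1],
)

```text
time_s: 13.98
position: [0.4471, 0.261, 0.0497]
tcp_rot: [[-0.023, 1.0, 0.0], [1.0, 0.023, 0.0], [0.0, 0.0, -1.0]]
force: [0.0, 0.2, -5.9]
opening: 0.267
grasp_force: 30.0
```

jog_arm(
  delta_pos=[
    [0,0,-0.1],
    [0,0,-0.2],
    [0,0,-0.2],
    [0,0,-0.2],
    [0,0,-0.2],
    [0,0,-0.2],
    [0,0,-0.2],
    [0,0,3],
    [0,0,8],
    [0,0,13],
    [0,0,15],
    [0,0,15],
  ],
  turn=[0,0,0,0,0,0,0,0,0,0,0,0],
  grip=[1,1,1,0.55,0.55,0.55,0.55,0.55,0.55,0.55,0,0],
)

```text
time_s: 15.48
position: [0.4481, 0.2613, 0.2013]
tcp_rot: [[-0.023, 1.0, 0.004], [1.0, 0.023, 0.001], [0.001, 0.004, -1.0]]
force: [-0.2, -0.6, -0.7]
opening: 0.599
grasp_force: 0.0
```

Run:
```python
from det import *
for r in pins(): print(*r)
s=read_state();print(s["position"],s["force"],s["opening"])
c=capture("scene")["color"]
cv2.imwrite("pics/s2.png",cv2.resize(c[120:310,200:440],None,fx=3,fy=3,interpolation=cv2.INTER_CUBIC))
```

```text
200 [400.7 187.2] [ 0.5959 -0.2511]
209 [430.6 223.7] [ 0.4616 -0.3645]
203 [390.8 225.2] [ 0.4525 -0.2157]
[0.44703372 0.26093772 0.19982708] [-0.48502697  0.32086453 -0.28504765] 0.6417910127437385
```

View pics/s2.png

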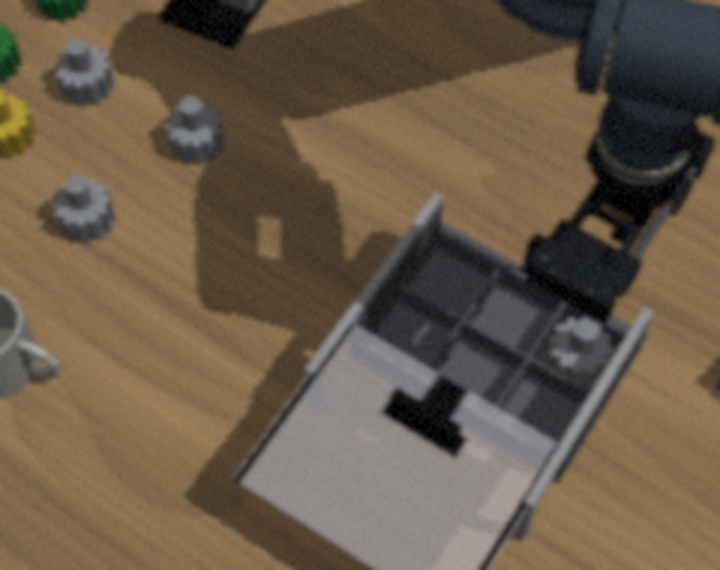

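s2 shows the pinion upright in cell2, at about (585,335). The other three haven't moved. I'll fetch the one at (0.453,-0.216) next.

jog_arm(
  delta_pos=[
    [0.6,-47.7,0],
    [0.6,-47.7,0],
    [0.6,-47.7,0],
    [0.6,-47.7,0],
    [0.6,-47.7,0],
    [0.6,-47.7,0],
    [0.6,-47.7,0],
    [0.6,-47.7,0],
    [0.6,-47.7,0],
    [0.6,-47.7,-5],
    [0.6,-47.7,-8],
    [0.6,-47.7,-8],
  ],
  turn=[0,0,0,0,0,0,0,0,0,0,0,0],
  grip=[0,0,0,0,0,0,0,0,0,0,0,0],
)

```text
time_s: 17.08
position: [0.4505, -0.2131, 0.1167]
tcp_rot: [[-0.024, 1.0, -0.007], [1.0, 0.024, 0.006], [0.006, -0.007, -1.0]]
force: [-0.1, -0.8, 0.4]
opening: 1.002
grasp_force: 0.0
```

jog_arm(
  delta_pos=[
    [0,0,0],
    [0,0,0],
    [0,0,0],
  ],
  turn=[0,0,0],
  grip=[0,0,0],
)

```text
time_s: 17.45
position: [0.4536, -0.2163, 0.1206]
tcp_rot: [[-0.023, 1.0, 0.002], [1.0, 0.023, -0.001], [-0.001, 0.002, -1.0]]
force: [0.0, -1.4, -0.5]
opening: 1.0
grasp_force: 0.0
```

Run:
```python
from det import *
for r in pins(): print(*r)
s=read_state();print(s["position"],s["tcp_rot"][0],s["opening"])
```

```text
205 [400.7 187.4] [ 0.5955 -0.2511]
135 [433.  223.5] [ 0.4623 -0.3736]
[ 0.45353395 -0.21632038  0.12049147] [-0.02278375  0.99973914  0.00159539] 0.999187172309719
```

jog_arm(
  delta_pos=[
    [0,0,-3],
    [0,0,-5.5],
    [0,0,-7.8],
    [0,0,-7.8],
    [0,0,-7.8],
    [0,0,-7.8],
    [0,0,-7.8],
    [0,0,-7.8],
    [0,0,-7.8],
    [0,0,-7.8],
    [0,0,-7.8],
    [0,0,-7.8],
  ],
  turn=[0,0,0,0,0,0,0,0,0,0,0,0],
  grip=[0,0,0,0,1,1,1,1,1,1,1,1],
)

```text
time_s: 19.0
position: [0.4526, -0.2159, 0.0415]
tcp_rot: [[-0.023, 1.0, -0.001], [1.0, 0.023, 0.0], [0.0, -0.001, -1.0]]
force: [-0.5, 0.1, 0.6]
opening: 0.268
grasp_force: 30.0
```

jog_arm(
  delta_pos=[
    [0,0,0],
    [0,0,0],
    [0,0,0],
  ],
  turn=[0,0,0],
  grip=[1,1,1],
)

```text
time_s: 19.38
position: [0.4526, -0.2159, 0.0415]
tcp_rot: [[-0.023, 1.0, -0.001], [1.0, 0.023, 0.0], [0.0, -0.001, -1.0]]
force: [-3.2, -1.3, -0.1]
opening: 0.266
grasp_force: 30.0
```

jog_arm(
  delta_pos=[
    [0,0,4],
    [0,0,9],
    [0,0,14],
    [0,0,16],
    [-0.3,40.1,16],
    [-0.3,40.1,16],
    [-0.3,40.1,16],
    [-0.3,40.1,16],
    [-0.3,40.1,16],
    [-0.3,40.1,16],
    [-0.3,40.1,16],
    [-0.3,40.1,16],
  ],
  turn=[0,0,0,0,0,0,0,0,0,0,0,0],
  grip=[1,1,1,1,1,1,1,1,1,1,1,1],
)

```text
time_s: 20.88
position: [0.4493, 0.1871, 0.201]
tcp_rot: [[-0.027, 1.0, -0.0], [1.0, 0.027, 0.001], [0.001, -0.0, -1.0]]
force: [0.4, -0.3, -4.0]
opening: 0.269
grasp_force: 30.0
```

jog_arm(
  delta_pos=[
    [0,0,0],
    [0,0,0],
    [0,0,0],
    [0,0,0],
  ],
  turn=[0,0,0,0],
  grip=[1,1,1,1],
)

```text
time_s: 21.38
position: [0.4502, 0.1843, 0.2016]
tcp_rot: [[-0.021, 1.0, 0.0], [1.0, 0.021, 0.0], [0.0, 0.0, -1.0]]
force: [-0.4, -0.7, -3.3]
opening: 0.27
grasp_force: 30.0
```

Run:
```python
from det import *
for r in pins(): print(*r)
s=read_state();print(s["position"],s["force"],s["opening"])
```

```text
201 [400.7 187.2] [ 0.5961 -0.2511]
209 [430.6 223.7] [ 0.4616 -0.3644]
[0.45014219 0.18445116 0.20157007] [-0.56675725  0.01030323 -4.89504321] 0.26900409884384135
```

jog_arm(
  delta_pos=[
    [0,0.1,-3],
    [0,0.1,-6],
    [0,0.1,-9],
    [0,0.1,-11],
    [0,0.1,-12.5],
    [0,0.1,-13.5],
    [0,0.1,-14.3],
    [0,0.1,-15],
    [0,0.1,-15.2],
    [0,0.1,-15.3],
    [0,0.1,-15.4],
    [0,0.1,-15.4],
  ],
  turn=[0,0,0,0,0,0,0,0,0,0,0,0],
  grip=[1,1,1,1,1,1,1,1,1,1,1,1],
)

```text
time_s: 22.92
position: [0.4503, 0.1859, 0.0479]
tcp_rot: [[-0.023, 1.0, 0.001], [1.0, 0.023, 0.0], [0.0, 0.001, -1.0]]
force: [-0.9, -0.9, -1.8]
opening: 0.27
grasp_force: 30.0
```

jog_arm(
  delta_pos=[
    [0,0,0],
    [0,0,0],
    [0,0,0],
    [0,0,0],
    [0,0,0],
    [0,0,3],
    [0,0,8],
    [0,0,13],
    [0,0,15],
    [0,0,15],
    [0,0,15],
  ],
  turn=[0,0,0,0,0,0,0,0,0,0,0],
  grip=[0.55,0.55,0.55,0.55,0.55,0.55,0.55,0.55,0,0,0],
)

```text
time_s: 24.3
position: [0.4491, 0.1858, 0.1966]
tcp_rot: [[-0.023, 1.0, -0.002], [1.0, 0.023, -0.0], [-0.0, -0.002, -1.0]]
force: [-0.3, -0.2, -0.7]
opening: 0.708
grasp_force: 0.0
```

Run:
```python
from det import *
for r in pins(): print(*r)
s=read_state();print(s["position"],s["force"],s["opening"])
```

```text
201 [400.8 187.2] [ 0.5961 -0.2512]
211 [430.6 223.7] [ 0.4616 -0.3646]
[0.44898205 0.185712   0.19623012] [-0.04840593  0.59379725  0.42143542] 0.7482652016273791
```

jog_arm(
  delta_pos=[
    [1.2,-55,0.3],
    [1.2,-55,0.3],
    [1.2,-55,0.3],
    [1.2,-55,0.3],
    [1.2,-55,0.3],
    [1.2,-55,0.3],
    [1.2,-55,0.3],
    [1.2,-55,0.3],
    [1.2,-55,0.3],
    [1.2,-55,0.3],
    [1.2,-55,-5],
    [1.2,-55,-8],
  ],
  turn=[0,0,0,0,0,0,0,0,0,0,0,0],
  grip=[0,0,0,0,0,0,0,0,0,0,0,0],
)

```text
time_s: 25.85
position: [0.4603, -0.3613, 0.1142]
tcp_rot: [[-0.023, 1.0, -0.004], [1.0, 0.023, 0.005], [0.005, -0.004, -1.0]]
force: [-0.1, 0.1, 0.2]
opening: 0.999
grasp_force: 0.0
```

jog_arm(
  delta_pos=[
    [0,0,0],
    [0,0,0],
    [0,0,0],
    [0,0,0],
  ],
  turn=[0,0,0,0],
  grip=[0,0,0,0],
)

```text
time_s: 26.35
position: [0.4626, -0.3645, 0.1188]
tcp_rot: [[-0.023, 1.0, 0.002], [1.0, 0.023, -0.002], [-0.002, 0.002, -1.0]]
force: [0.3, 0.9, 0.4]
opening: 1.001
grasp_force: 0.0
```

Run:
```python
from det import *
for r in pins(): print(*r)
s=read_state();print(s["position"],s["tcp_rot"][0],s["opening"])
```

```text
201 [400.8 187.2] [ 0.5961 -0.2512]
[ 0.46247529 -0.36442773  0.1186717 ] [-0.02270765  0.9997412   0.00137667] 0.9988151296784924
```

jog_arm(
  delta_pos=[
    [0,0,-3],
    [0,0,-5.5],
    [0,0,-7.7],
    [0,0,-7.7],
    [0,0,-7.7],
    [0,0,-7.7],
    [0,0,-7.7],
    [0,0,-7.7],
    [0,0,-7.7],
    [0,0,-7.7],
    [0,0,-7.7],
    [0,0,-7.7],
  ],
  turn=[0,0,0,0,0,0,0,0,0,0,0,0],
  grip=[0,0,0,0,1,1,1,1,1,1,1,1],
)

```text
time_s: 27.9
position: [0.4616, -0.364, 0.0405]
tcp_rot: [[-0.023, 1.0, -0.001], [1.0, 0.023, 0.0], [0.0, -0.001, -1.0]]
force: [-1.2, -0.4, 0.2]
opening: 0.268
grasp_force: 30.0
```

jog_arm(
  delta_pos=[
    [0,0,0],
    [0,0,0],
    [0,0,0],
  ],
  turn=[0,0,0],
  grip=[1,1,1],
)

```text
time_s: 28.28
position: [0.4616, -0.364, 0.0405]
tcp_rot: [[-0.023, 1.0, -0.001], [1.0, 0.023, 0.0], [0.0, -0.001, -1.0]]
force: [-1.2, -0.3, 1.4]
opening: 0.265
grasp_force: 30.0
```

jog_arm(
  delta_pos=[
    [0,0,4],
    [0,0,9],
    [0,0,14],
    [0,0,16],
    [-1,47.4,16],
    [-1,47.4,16],
    [-1,47.4,16],
    [-1,47.4,16],
    [-1,47.4,16],
    [-1,47.4,16],
    [-1,47.4,16],
    [-1,47.4,16],
  ],
  turn=[0,0,0,0,0,0,0,0,0,0,0,0],
  grip=[1,1,1,1,1,1,1,1,1,1,1,1],
)

```text
time_s: 29.78
position: [0.4508, 0.1131, 0.2001]
tcp_rot: [[-0.025, 1.0, -0.001], [1.0, 0.025, 0.001], [0.001, -0.001, -1.0]]
force: [0.3, 0.5, -4.5]
opening: 0.266
grasp_force: 30.0
```

jog_arm(
  delta_pos=[
    [0,0,0],
    [0,0,0],
    [0,0,0],
    [0,0,0],
  ],
  turn=[0,0,0,0],
  grip=[1,1,1,1],
)

```text
time_s: 30.28
position: [0.4522, 0.109, 0.2005]
tcp_rot: [[-0.021, 1.0, -0.0], [1.0, 0.021, 0.0], [0.0, -0.0, -1.0]]
force: [0.8, 0.3, -4.7]
opening: 0.269
grasp_force: 30.0
```

Run:
```python
from det import *
for r in pins(): print(*r)
s=read_state();print(s["position"],s["force"],s["opening"])
```

```text
193 [401.  187.1] [ 0.5964 -0.252 ]
[0.45222529 0.10907598 0.20050902] [-0.01735399 -0.08862569 -3.74179211] 0.26754746421346376
```

jog_arm(
  delta_pos=[
    [0,0.1,-3],
    [0,0.1,-6],
    [0,0.1,-9],
    [0,0.1,-11],
    [0,0.1,-12.5],
    [0,0.1,-13.5],
    [0,0.1,-14.3],
    [0,0.1,-15],
    [0,0.1,-15.2],
    [0,0.1,-15.3],
    [0,0.1,-15.4],
    [0,0.1,-15.4],
  ],
  turn=[0,0,0,0,0,0,0,0,0,0,0,0],
  grip=[1,1,1,1,1,1,1,1,1,1,1,1],
)

```text
time_s: 31.82
position: [0.4522, 0.1109, 0.0467]
tcp_rot: [[-0.023, 1.0, 0.001], [1.0, 0.023, -0.0], [-0.0, 0.001, -1.0]]
force: [-0.2, 0.3, -3.7]
opening: 0.267
grasp_force: 30.0
```

jog_arm(
  delta_pos=[
    [0,0,0],
    [0,0,0],
    [0,0,0],
    [0,0,0],
    [0,0,0],
    [0,0,3],
    [0,0,8],
    [0,0,13],
    [0,0,15],
    [0,0,15],
    [0,0,15],
  ],
  turn=[0,0,0,0,0,0,0,0,0,0,0],
  grip=[0.55,0.55,0.55,0.55,0.55,0.55,0.55,0.55,0,0,0],
)

```text
time_s: 33.2
position: [0.4511, 0.1109, 0.1956]
tcp_rot: [[-0.023, 1.0, -0.002], [1.0, 0.023, -0.0], [0.0, -0.002, -1.0]]
force: [0.3, 0.1, -0.6]
opening: 0.705
grasp_force: 0.0
```

Run:
```python
from det import *
for r in pins(): print(*r)
s=read_state();print(s["position"],s["force"],s["opening"])
```

```text
197 [400.9 187.1] [ 0.5967 -0.2517]
[0.45093725 0.11089774 0.19528358] [-0.57993845 -0.02224085  0.1979683 ] 0.7521613204154395
```

jog_arm(
  delta_pos=[
    [14.5,-36.2,0.3],
    [14.5,-36.2,0.3],
    [14.5,-36.2,0.3],
    [14.5,-36.2,0.3],
    [14.5,-36.2,0.3],
    [14.5,-36.2,0.3],
    [14.5,-36.2,0.3],
    [14.5,-36.2,0.3],
    [14.5,-36.2,0.3],
    [14.5,-36.2,0.3],
    [14.5,-36.2,-5],
    [14.5,-36.2,-7.8],
  ],
  turn=[-90,-90,-90,-90,-90,-90,-90,-90,-90,-90,-90,-90],
  grip=[0,0,0,0,0,0,0,0,0,0,0,0],
)

```text
time_s: 34.75
position: [0.5953, -0.2499, 0.1152]
tcp_rot: [[1.0, 0.024, -0.004], [0.024, -1.0, 0.003], [-0.004, -0.003, -1.0]]
force: [-0.7, -0.5, -0.2]
opening: 0.999
grasp_force: 0.0
```

jog_arm(
  delta_pos=[
    [0,0,0],
    [0,0,0],
    [0,0,0],
    [0,0,0],
  ],
  turn=[0,0,0,0],
  grip=[0,0,0,0],
)

```text
time_s: 35.25
position: [0.5978, -0.2515, 0.12]
tcp_rot: [[1.0, 0.023, 0.002], [0.023, -1.0, -0.001], [0.002, 0.001, -1.0]]
force: [-0.5, -0.4, 0.2]
opening: 0.998
grasp_force: 0.0
```

Run:
```python
from det import *
c=capture("scene")["color"]; cv2.imwrite("pics/s3.png",cv2.resize(c[80:310,150:440],None,fx=2.6,fy=2.6,interpolation=cv2.INTER_CUBIC))
s=read_state();print(s["position"],s["tcp_rot"][0],s["opening"])
```

```text
[ 0.59755177 -0.25135047  0.11973234] [0.99973759 0.02284223 0.00172924] 1.000325187535494
```

View pics/s3.png

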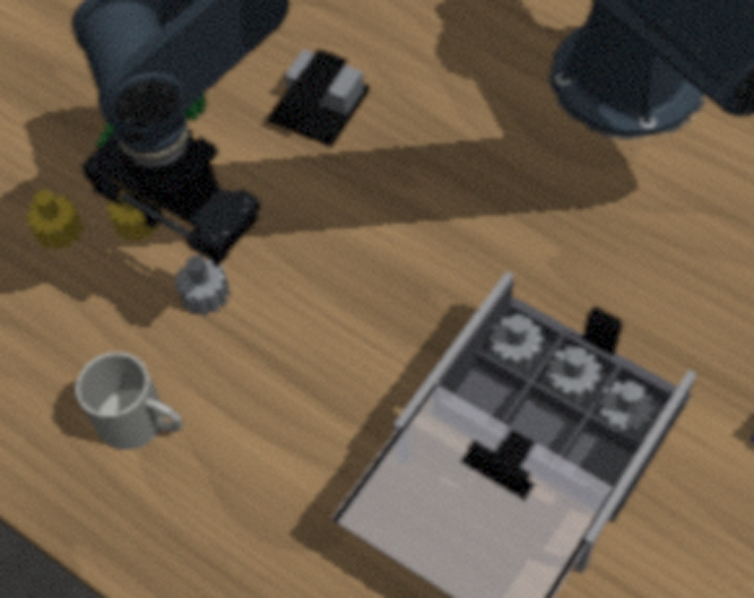

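s3 shows three pinions standing upright in the near-row cells at (516,335), (574,370) and (626,405). The last one, at (203,285), is still in place, so I'll grasp it.

jog_arm(
  delta_pos=[
    [0,0,-3],
    [0,0,-5.5],
    [0,0,-7.8],
    [0,0,-7.8],
    [0,0,-7.8],
    [0,0,-7.8],
    [0,0,-7.8],
    [0,0,-7.8],
    [0,0,-7.8],
    [0,0,-7.8],
    [0,0,-7.8],
    [0,0,-7.8],
  ],
  turn=[0,0,0,0,0,0,0,0,0,0,0,0],
  grip=[0,0,0,0,1,1,1,1,1,1,1,1],
)

```text
time_s: 36.8
position: [0.597, -0.2511, 0.0405]
tcp_rot: [[1.0, 0.023, -0.0], [0.023, -1.0, 0.0], [-0.0, -0.0, -1.0]]
force: [0.1, -0.3, -0.9]
opening: 0.266
grasp_force: 30.0
```

jog_arm(
  delta_pos=[
    [0,0,0],
    [0,0,0],
    [0,0,0],
  ],
  turn=[0,0,0],
  grip=[1,1,1],
)

```text
time_s: 37.17
position: [0.597, -0.2511, 0.0405]
tcp_rot: [[1.0, 0.023, -0.0], [0.023, -1.0, -0.0], [-0.0, 0.0, -1.0]]
force: [0.4, -0.8, -0.1]
opening: 0.265
grasp_force: 30.0
```

Next is cell4 at (0.525, 0.1875): delta (-7.2, 43.9).

jog_arm(
  delta_pos=[
    [0,0,4],
    [0,0,9],
    [0,0,14],
    [0,0,16],
    [-7.2,43.9,16],
    [-7.2,43.9,16],
    [-7.2,43.9,16],
    [-7.2,43.9,16],
    [-7.2,43.9,16],
    [-7.2,43.9,16],
    [-7.2,43.9,16],
    [-7.2,43.9,16],
  ],
  turn=[0,0,0,0,0,0,0,0,0,0,0,0],
  grip=[1,1,1,1,1,1,1,1,1,1,1,1],
)

```text
time_s: 38.67
position: [0.5224, 0.1919, 0.1998]
tcp_rot: [[1.0, 0.028, -0.003], [0.028, -1.0, 0.001], [-0.003, -0.001, -1.0]]
force: [0.7, -1.7, -4.2]
opening: 0.266
grasp_force: 30.0
```

jog_arm(
  delta_pos=[
    [0,0,0],
    [0,0,0],
    [0,0,0],
    [0,0,0],
    [0,0,0],
  ],
  turn=[0,0,0,0,0],
  grip=[1,1,1,1,1],
)

```text
time_s: 39.3
position: [0.5252, 0.1873, 0.2006]
tcp_rot: [[1.0, 0.022, -0.0], [0.022, -1.0, 0.0], [-0.0, -0.0, -1.0]]
force: [-0.4, 0.4, -2.8]
opening: 0.268
grasp_force: 30.0
```

jog_arm(
  delta_pos=[
    [0,0,-3],
    [0,0,-6],
    [0,0,-9],
    [0,0,-11],
    [0,0,-12.5],
    [0,0,-13.5],
    [0,0,-14.3],
    [0,0,-15],
    [0,0,-15.2],
    [0,0,-15.3],
    [0,0,-15.4],
    [0,0,-15.4],
  ],
  turn=[0,0,0,0,0,0,0,0,0,0,0,0],
  grip=[1,1,1,1,1,1,1,1,1,1,1,1],
)

```text
time_s: 40.8
position: [0.5251, 0.188, 0.0467]
tcp_rot: [[1.0, 0.023, 0.0], [0.023, -1.0, 0.0], [0.0, -0.0, -1.0]]
force: [-1.0, 0.0, -2.7]
opening: 0.267
grasp_force: 30.0
```

jog_arm(
  delta_pos=[
    [0,0,0],
    [0,0,0],
    [0,0,0],
    [0,0,0],
    [0,0,0],
    [0,0,3],
    [0,0,8],
    [0,0,13],
    [0,0,15],
    [0,0,15],
    [0,0,15],
  ],
  turn=[0,0,0,0,0,0,0,0,0,0,0],
  grip=[0.55,0.55,0.55,0.55,0.55,0.55,0.55,0.55,0,0,0],
)

```text
time_s: 42.18
position: [0.524, 0.1878, 0.1954]
tcp_rot: [[1.0, 0.023, -0.002], [0.023, -1.0, -0.0], [-0.002, 0.0, -1.0]]
force: [-0.4, 0.3, -0.8]
opening: 0.708
grasp_force: 0.0
```

jog_arm(
  delta_pos=[
    [9.9,0.2,0.3],
    [9.9,0.2,0.3],
    [9.9,0.2,0.3],
    [9.9,0.2,0.3],
    [9.9,0.2,0.3],
    [9.9,0.2,0.3],
    [9.9,0.2,0.3],
    [9.9,0.2,0.3],
    [9.9,0.2,0.3],
    [9.9,0.2,0.3],
    [9.9,0.2,0.3],
  ],
  turn=[90,90,90,90,90,90,90,90,90,90,90],
  grip=[0,0,0,0,0,0,0,0,0,0,0],
)

```text
time_s: 43.55
position: [0.6235, 0.1898, 0.1982]
tcp_rot: [[-0.022, 1.0, -0.002], [1.0, 0.022, -0.0], [-0.0, -0.002, -1.0]]
force: [0.3, 0.1, 0.1]
opening: 0.998
grasp_force: 0.0
```

Run:
```python
from det import *
c=capture("scene")["color"]; cv2.imwrite("pics/s4.png",cv2.resize(c[80:310,150:440],None,fx=2.6,fy=2.6,interpolation=cv2.INTER_CUBIC))
s=read_state();print(s["position"],s["tcp_rot"][0],s["opening"])
```

```text
[0.62365009 0.18985788 0.1985825 ] [-0.02172903  0.99976261 -0.00160703] 0.9986612427112086
```

View pics/s4.png

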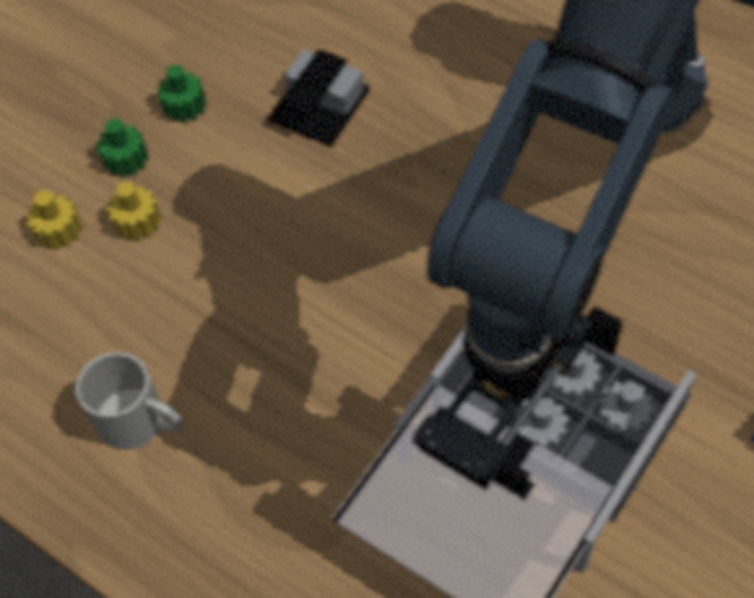

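s4 shows the pinions in cells 1, 2 and 4 upright. Cell0 is hidden by the arm, and only decoys are left on the desk. I'll close the lid now.

jog_arm(
  delta_pos=[
    [0.1,0,-4],
    [0.1,0,-7],
    [0.1,0,-9.5],
    [0.1,0,-9.5],
    [0.1,0,-9.5],
    [0.1,0,-9.5],
    [0.1,0,-9.5],
    [0.1,0,-9.5],
    [0.1,0,-9.5],
    [0.1,0,-9.5],
    [0.1,0,-9.5],
    [0.1,0,-9.5],
  ],
  turn=[0,0,0,0,0,0,0,0,0,0,0,0],
  grip=[0,0,0,0,1,1,1,1,1,1,1,1],
)

```text
time_s: 45.1
position: [0.625, 0.1899, 0.1045]
tcp_rot: [[-0.023, 1.0, -0.0], [1.0, 0.023, -0.0], [-0.0, -0.0, -1.0]]
force: [0.3, 0.5, 1.0]
opening: 0.175
grasp_force: 0.4
```

jog_arm(
  delta_pos=[
    [0,0,0],
    [0,0,0],
    [0,0,0],
    [0,0,0],
    [0,0,0],
  ],
  turn=[0,0,0,0,0],
  grip=[1,1,1,1,1],
)

```text
time_s: 45.72
position: [0.6245, 0.1899, 0.1045]
tcp_rot: [[-0.023, 1.0, -0.001], [1.0, 0.023, -0.0], [-0.0, -0.001, -1.0]]
force: [-2.9, -0.5, 1.0]
opening: 0.159
grasp_force: 30.0
```

jog_arm(
  delta_pos=[
    [-1,-0.02,0],
    [-2.5,-0.06,0],
    [-4.2,-0.1,0],
    [-6,-0.15,0],
    [-7.8,-0.19,0],
    [-9.6,-0.24,0],
    [-11.4,-0.28,0],
    [-13.2,-0.33,0],
    [-15,-0.37,0],
    [-16.2,-0.4,0],
    [-17,-0.42,0],
    [-17,-0.42,0],
  ],
  turn=[0,0,0,0,0,0,0,0,0,0,0,0],
  grip=[1,1,1,1,1,1,1,1,1,1,1,1],
)

```text
time_s: 47.22
position: [0.4536, 0.1852, 0.1044]
tcp_rot: [[-0.023, 1.0, -0.003], [1.0, 0.023, -0.001], [-0.001, -0.003, -1.0]]
force: [-1.2, -5.1, -1.7]
opening: 0.158
grasp_force: 30.0
```

jog_arm(
  delta_pos=[
    [-0.4,-0.01,0],
    [-0.8,-0.02,0],
    [-1.2,-0.03,0],
    [-1.6,-0.04,0],
    [-2,-0.05,0],
    [-2.3,-0.06,0],
    [-2.5,-0.06,0],
    [-2.6,-0.06,0],
    [-2.6,-0.06,0],
    [-2.6,-0.06,0],
  ],
  turn=[0,0,0,0,0,0,0,0,0,0],
  grip=[1,1,1,1,1,1,1,1,1,1],
)

```text
time_s: 48.48
position: [0.4394, 0.1848, 0.1046]
tcp_rot: [[-0.023, 1.0, 0.019], [1.0, 0.023, 0.001], [0.0, 0.019, -1.0]]
force: [16.8, -7.8, -21.2]
opening: 0.161
grasp_force: 30.4
```

jog_arm(
  delta_pos=[
    [-0.2,0.05,0],
    [-0.4,0.1,0],
    [-0.5,0.1,0],
    [-0.5,0.1,0],
    [-0.5,0.1,0],
  ],
  turn=[0,0,0,0,0],
  grip=[1,1,1,1,1],
)

```text
time_s: 49.1
position: [0.4297, 0.1846, 0.1045]
tcp_rot: [[-0.024, 1.0, 0.01], [1.0, 0.024, -0.002], [-0.002, 0.01, -1.0]]
force: [9.6, -12.9, -11.8]
opening: 0.162
grasp_force: 30.0
```

jog_arm(
  delta_pos=[
    [-0.1,-0.1,0],
    [-0.3,-0.2,0],
    [-0.3,-0.2,0],
    [-0.3,-0.2,0],
  ],
  turn=[0,0,0,0],
  grip=[1,1,1,1],
)

```text
time_s: 49.6
position: [0.4297, 0.1846, 0.1046]
tcp_rot: [[-0.023, 1.0, 0.016], [1.0, 0.022, 0.002], [0.001, 0.016, -1.0]]
force: [14.7, -3.9, -18.4]
opening: 0.162
grasp_force: 30.2
```

jog_arm(
  delta_pos=[
    [0.4,0,0],
    [0.8,0,0],
    [1.2,0,0],
    [1.2,0,0],
  ],
  turn=[0,0,0,0],
  grip=[1,1,1,1],
)

```text
time_s: 50.1
position: [0.431, 0.1845, 0.1045]
tcp_rot: [[-0.023, 1.0, -0.004], [1.0, 0.023, 0.0], [0.0, -0.004, -1.0]]
force: [-4.4, 1.1, -0.1]
opening: 0.155
grasp_force: 30.1
```

jog_arm(
  delta_pos=[
    [0.2,0,0],
    [0.4,0,0],
    [0.4,0,0],
  ],
  turn=[0,0,0],
  grip=[1,1,1],
)

```text
time_s: 50.48
position: [0.431, 0.1844, 0.1044]
tcp_rot: [[-0.022, 1.0, -0.011], [1.0, 0.022, -0.0], [0.0, -0.011, -1.0]]
force: [-10.3, 1.7, 6.3]
opening: 0.158
grasp_force: 30.2
```

jog_arm(
  delta_pos=[
    [-0.4,0,0],
    [-0.7,0,0],
    [-0.7,0,0],
    [-0.6,0,0],
    [-0.6,0,0],
    [-0.6,0,0],
    [-0.6,0,0],
    [-0.6,0,4],
    [-0.6,0,8],
    [-0.6,0,12],
    [4.4,-10,16],
    [4.4,-22,16],
  ],
  turn=[0,0,0,0,0,0,0,0,0,0,0,0],
  grip=[1,1,1,0,0,0,0,0,0,0,0,0],
)

```text
time_s: 51.98
position: [0.4686, 0.0693, 0.2547]
tcp_rot: [[-0.026, 1.0, 0.006], [1.0, 0.026, -0.001], [-0.001, 0.006, -1.0]]
force: [1.0, -2.0, -0.6]
opening: 0.99
grasp_force: 0.0
```

jog_arm(
  delta_pos=[
    [0,-16,0],
    [0,-16,0],
    [0,-16,0],
    [0,-16,0],
    [0,-16,0],
  ],
  turn=[0,0,0,0,0],
  grip=[0,0,0,0,0],
)

```text
time_s: 52.6
position: [0.4656, -0.0893, 0.2524]
tcp_rot: [[-0.022, 1.0, -0.001], [1.0, 0.022, 0.001], [0.001, -0.001, -1.0]]
force: [0.1, -0.2, -1.1]
opening: 0.995
grasp_force: 0.0
```

Run:
```python
from det import *
a=capture("top")["color"][160:250,240:330]; b=capture("scene")["color"][170:300,300:420]
cv2.imwrite("pics/f.png",np.hstack([cv2.resize(a,(400,400),interpolation=cv2.INTER_CUBIC),cv2.resize(b,(369,400),interpolation=cv2.INTER_CUBIC)]))
print(read_state()["position"])
```

```text
[ 0.4656765  -0.08867828  0.25246644]
```

View pics/f.png

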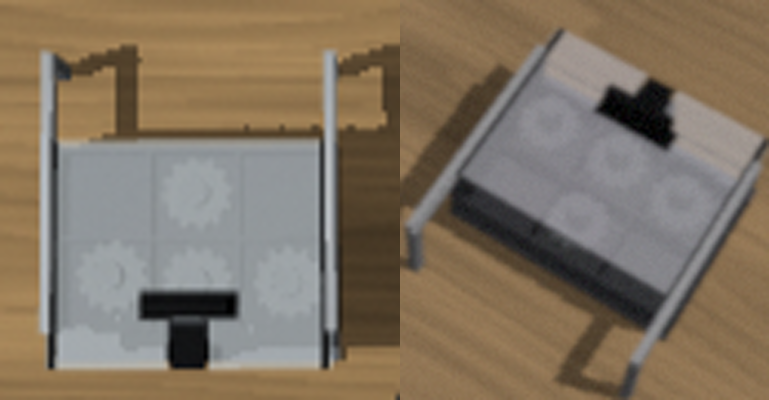

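The lid is home: it held against a 10 N pull with only 1.3 mm of play. Through the lid, all four pinions can be seen standing in their cells, with shafts centred.

```bash
python3 -c "
from rig import *
print(hand_in())"
```

```text
the job is handed in; nothing more can be done
None
```

I've handed the job in: all four steel pinions present stand upright in cells 0, 1, 2 and 4, the lid is home and latched (it held against a 10 N pull), and the mug, hole punch and desk tray weren't touched; no verdict came back.

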